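# Tip the round-lidded seed caddy out of its rack and stand it in the feeder tray

### The arm

A 7-joint arm with a two-finger parallel gripper is mounted at the origin on the work surface. World frame = base frame: x ahead of the robot, y to its left, z up, the work surface at z = 0. Lengths are in mm, angles in rad, forces in N, time in s.
With the tool pointing down it reaches from about 350 to 775 mm from the base axis. Payload 3.1 kg.
Tool frame: the origin (TCP) lies between the finger pads; the fingertips stand 11 mm ahead of it and the grasp point (between the pads) lies 8 mm behind it; z points along the fingers, y is the line along which they close (so a half turn about z gives the same grasp; the last joint's range is limited). The gripper opens to 85 mm and grips with 20 to 120 N. Pads are 22 mm wide; open, the fingers measure 114 mm over their backs; the gripper's body (76 mm by 85 mm) begins 54 mm behind the grasp point. The pads swing forward as they close: fully open they stand 13 mm farther back than shut.
Start: joints at [-1.22, 0.311, 0.014, 1.512, -0.004, 1.319, -0.027], TCP at [210.502, 508.14, 242.304] pointing down, gripper open.
Joint ranges: [-2.7, 2.7], [-0.3, 1.91], [-1.27, 1.3], [0.12, 2.57], [-1.44, 4.58], [0.2, 2.03], [-3.05, 3.05]. Speed limits (rad/s): [2.79, 2.79, 3.14, 3.14, 3.14, 3.14, 3.14].

### API

Orientations are given as a unit quaternion [x, y, z, w].
In Python, from station import status, capture, calibration, bot gives the robot as it stands.
- The arm moves only by the tool arm_command, never from a script. Its argument "commands" is text: rows parted by semicolons, each of 5 numbers parted by spaces: the opening, from 0 (shut) to 1 (fully open), then the shift along the tool's x, y, z in m, then the turn about the tool's z in degrees. In form: gripper tx ty tz spin; .... A call has 1 to 20 rows; each row is the pose to reach, as a shift and turn from the pose commanded when the call began, along the tool's axes at that moment; what a row does not reach only later rows make up. A row lasts 1/8 s, in which the tool goes at most 62.5 mm and 10.7 degrees, less where a joint would pass 70% of its speed; a pose out of reach is approached as far as the arm can. A call with a gripper value outside its range is refused whole. The fingers move at their own pace and stop on an object; "force" is the grip in N (left out, the last holds). Time passes only in rows, so rows that repeat a pose let the fingers close. It gives the time, the measured TCP pose, the force, the opening and the grip force at its end, in the units of the state.
- status.get_obs(): the state, without advancing time (a new reading comes with each control period).
- capture(name): name is "side" or "top" or "wrist"; returns the picture (384x512x3 uint8, red, green, blue); there is no depth.
- calibration(name): a dict with "mtx" (3x3 intrinsics, pixels), "cam_to_world" (4x4, takes a point from camera to world coordinates). Camera axes: x right, y up, looking along -z (the intrinsics and any distortion apply to the point x, -y, -z); pixel columns grow to the right and rows downward; lengths in mm; the calibration is good to about 2 mm. A picture is of the moment at which its call begins: read the wrist's pose just before it. calibration takes no time and is no camera call; for the wrist camera it gives the pose at the moment of the call.
- bot.sign_off(): hands the job in; it is judged then, once.
The state is a dict: "clock": time; "joint_pos": joint angles; "qvel": joint speeds; "joint_torque": joint torques, N m; "tool_pos": TCP position; "tool_rot": TCP orientation; "contact_force": force on the tool from outside, world axes, zero at the start; "moment": the same for the moment, N m; "grip_width": finger opening in mm; "finger_force": force on a finger pad.
Only numpy, scipy, OpenCV 4.12 (cv2) and the standard library are available. Lean on these libraries where they do the work, as an engineer would, in place of code of your own. Each camera call takes 0.05 s, during which the arm holds its last target. There are 200 camera calls.

### The job

Fetch the seed caddy with the single round lid from the tightly packed rack on the crates: hook it behind its top edge and tip it forward until it leans by itself on the rack's front bar, then grip it by its upper end, lift it out and stand it upright in the feeder's pulled-out tray. Leave the two other caddies standing in their slots.

Things in the scene. Friction and masses are not known exactly. Their poses are not given: they have to be found in the camera images.
- caddy_round: the caddy to fetch: closed aluminium box standing upright, 160 mm tall, 42 wide across its spine (own y), 70 deep (own x), about 0.3 kg; on top one round black lid, 34 mm wide, 5 high. Origin: centre of its underside; z up, -x the spine, facing the rack's front and the robot. Pulled to -x by its free rear top edge it pivots on its lower front edge; past 24 degrees it falls onto the bar and rests at 28 to 35
- caddy_twin: neighbour in another slot, to be left: same box, origin and axes, but on top two small round black lids (16 mm) one behind the other
- caddy_slot: neighbour in another slot, to be left: same box, origin and axes, but on top one narrow oblong black lid, 52 x 12 mm
- rack: fixed wooden rack, open above, on the crate deck. Origin: centre of its underside, 100 mm over the table; z up, -x front. Caddies stand 6 mm above it, at y -48, 0, 48, 6 mm apart; end panels 120 high at y +-77. Foot lip, 5 mm above their feet, at x -38; back strip 46 high at x 38 to 43, then 40 mm free. Leaning bar, 10 mm thick, along y at x -72, z 64: lift a leaning caddy 70 mm or more to clear it
- tray (a point): centre of the floor (upper side) of the feeder's pulled-out tray, on the deck left or right of the rack; fixed; 106 mm over the table; z up, -x towards the robot. Inside 110 x 110 mm, walls 12 mm high. The feeder's house starts 55 mm behind (+x), 133 high. Between rack and feeder stand a bowl (42 high) and, farther back, a jug (90 high); in front only flat tongs
There are look-alikes about, which are no part of the job. Leave any blue or pink look-alike of the caddy_twin alone.

How it is judged:
By the outcome, as a careful person would: the job done as asked, in the order asked, and still so for the second after the job is handed in, with the robot touching nothing.
It also fails if it takes over 58 s, if anything falls off the work surface, if the arm or the gripper's body presses on something with over 40 N, if the wrist force passes 120 N, or if a joint passes its speed limit or range.

## Working session

There is one attempt and no reset: what is moved stays moved. The work goes in short steps, Python scripts to look and compute and a tool call to move; the robot and the scene stay as the last step left them, time stands still between calls to the robot, and variables do not carry over. Pictures are saved under pics/ and viewed, at most 10 in all, crops included, and the job is handed in when it is done.

Besides the shell and the picture viewer there is one more tool, called after "Emit:" in YAML: its name, and indented under it one key for each argument. arm_command: Moves the arm, as the interface text tells. Its arguments: {"type":"object","properties":{"commands":{"type":"string"},"force":{"type":"number"}},"required":["commands"]}

```bash
mkdir -p pics; ls
python3 - <<'E'
from station import status, capture, calibration, bot
import cv2,numpy as np
o=status.get_obs(); print(o)
for n in("side","top"):
    c=calibration(n);print(n,{k:np.round(v,3).tolist() if not isinstance(v,str) else v for k,v in c.items()})
    cv2.imwrite(f"pics/{n}0.png",cv2.cvtColor(capture(n),cv2.COLOR_RGB2BGR))
a=np.hstack([cv2.imread("pics/top0.png"),cv2.imread("pics/side0.png")])
E
```

```text
pics
{'clock': 0.0, 'joint_pos': array([-1.21972586,  0.31171856,  0.01395505,  1.51308587, -0.00439848,
        1.31919703, -0.0272261 ]), 'qvel': array([-0.00027588, -0.00110374,  0.00148638,  0.00131638, -0.00048484,
        0.00076599,  0.00042725]), 'joint_torque': array([ 2.10782600e-04, -3.79910624e+01,  1.46147646e-01, -2.30594319e+01,
        1.22943032e-02,  1.35885197e-02,  1.82624791e-05]), 'tool_pos': array([210.20889887, 507.46846437, 241.2132291 ]), 'tool_rot': array([ 1.95082961e-01,  9.80786024e-01, -1.17392822e-03, -1.89063965e-04]), 'contact_force': array([-0.79116172,  0.03643803, -0.67742477]), 'moment': array([0.0215283 , 0.02722753, 0.01562917]), 'finger_force': 0.0, 'grip_width': 85.40733722860834}
side {'mtx': [[475.025, 0.0, 261.937], [0.0, 475.025, 186.066], [0.0, 0.0, 1.0]], 'cam_to_world': [[0.083, -0.796, 0.599, 1195.657], [0.997, 0.062, -0.055, 13.58], [0.006, 0.602, 0.799, 1110.32], [0.0, 0.0, 0.0, 1.0]]}
top {'mtx': [[375.865, 0.0, 258.362], [0.0, 375.865, 201.108], [0.0, 0.0, 1.0]], 'cam_to_world': [[0.025, 0.986, -0.166, 257.112], [-1.0, 0.028, 0.011, 82.636], [0.015, 0.166, 0.986, 1100.266], [0.0, 0.0, 0.0, 1.0]]}
```

View pics/top0.png

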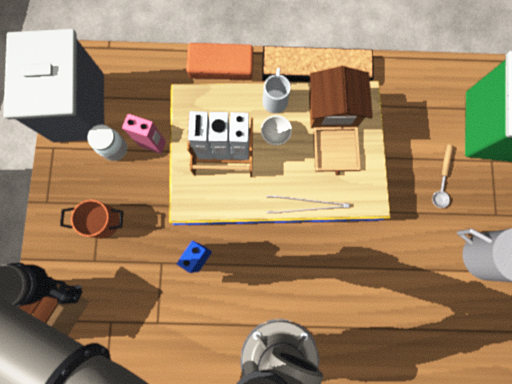

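View pics/side0.png

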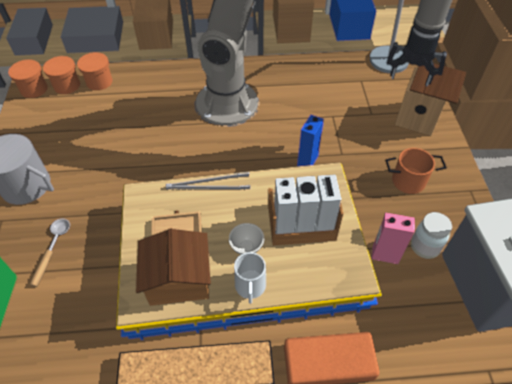

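The top view shows three aluminium caddies in the rack: oblong lid at (197,126), round lid at (218,126), two lids at (238,126). The tray is at (337,150) on the robot's right. The blue (193,257) and pink (143,132) look-alikes stand apart. The single round lid, in the middle slot, fits the description. I'll confirm with an enlarged crop.

```bash
cat > h.py <<'E'
import cv2,numpy as np
from station import status,capture,calibration,bot
from scipy.spatial.transform import Rotation as R
def ray(c,uv):
    d=np.linalg.inv(c["mtx"])@np.array([uv[0],uv[1],1.]); T=np.array(c["cam_to_world"])
    return T[:3,3],T[:3,:3]@np.array([d[0],-d[1],-d[2]])
def plane(c,uv,z):
    o,d=ray(c,uv); return o+d*(z-o[2])/d[2]
def tri(c1,a,c2,b):
    (o1,d1),(o2,d2)=ray(c1,a),ray(c2,b)
    s=np.linalg.lstsq(np.c_[d1,-d2],o2-o1,rcond=None)[0]
    p,q=o1+s[0]*d1,o2+s[1]*d2
    return (p+q)/2,np.linalg.norm(p-q)
def proj(c,p):
    T=np.array(c["cam_to_world"]);q=T[:3,:3].T@(np.array(p)-T[:3,3])
    v=np.array(c["mtx"])@np.array([q[0],-q[1],-q[2]]);return v[:2]/v[2]
def save(n,f): 
    im=cv2.cvtColor(capture(n),cv2.COLOR_RGB2BGR);cv2.imwrite("pics/"+f,im);return im
E
python3 - <<'E'
from h import *
t=cv2.imread("pics/top0.png");s=cv2.imread("pics/side0.png")
a=cv2.resize(t[60:180,180:380],None,fx=4,fy=4,interpolation=cv2.INTER_CUBIC)
b=cv2.resize(s[165:245,260:350],None,fx=4,fy=4,interpolation=cv2.INTER_CUBIC)
cv2.imwrite("pics/c1.png",a)
ct,cs=calibration("top"),calibration("side")
def blobs(im,r):
    g=cv2.cvtColor(im,6)
    m=np.zeros_like(g);x0,y0,x1,y1=r;m[y0:y1,x0:x1]=(g[y0:y1,x0:x1]<75)*255
    n,l,st,ce=cv2.connectedComponentsWithStats(m)
    return [(np.round(ce[i],1).tolist(),int(st[i,4])) for i in range(1,n) if st[i,4]>6]
bt=blobs(t,(188,108,252,142));bs=blobs(s,(270,172,342,205));print(bt,bs)
for c,a in bt: print("top",c,a,np.round(plane(ct,c,271),1))
for c,a in bs: print("side",c,a,np.round(plane(cs,c,271),1))
E
```

```text
[([197.5, 124.7], 78), ([238.9, 118.6], 19), ([218.1, 125.5], 126), ([249.5, 131.3], 13), ([238.6, 133.2], 21)] [([328.6, 186.5], 79), ([284.8, 182.7], 19), ([307.1, 187.6], 114), ([270.6, 200.0], 20), ([286.6, 195.6], 23)]
top [197.5, 124.7] 78 [572.2 218.6 271. ]
top [238.9, 118.6] 19 [590.  123.5 271. ]
top [218.1, 125.5] 126 [571.7 171.  271. ]
top [249.5, 131.3] 13 [559.9  98.  271. ]
top [238.6, 133.2] 21 [554.6 123.  271. ]
side [328.6, 186.5] 79 [578.3 218.4 271. ]
side [284.8, 182.7] 19 [560.2 122.9 271. ]
side [307.1, 187.6] 114 [577.6 170.5 271. ]
side [270.6, 200.0] 20 [604.7  86.9 271. ]
side [286.6, 195.6] 23 [595.8 122.8 271. ]
```

View pics/c1.png

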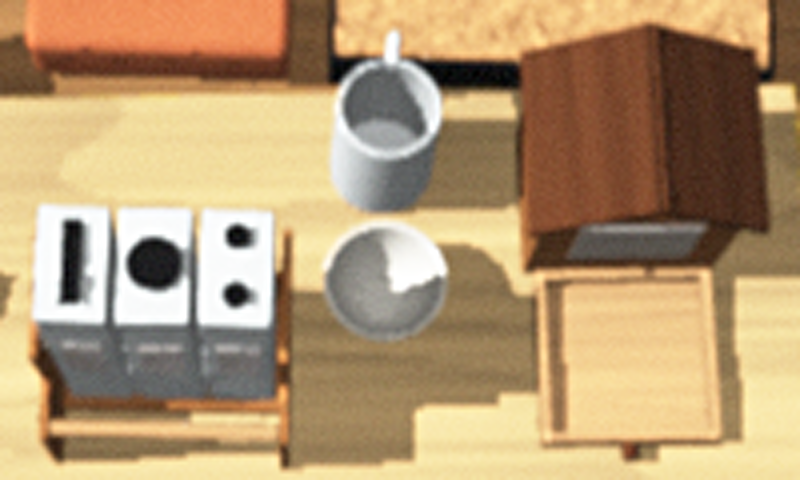

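The crop confirms it: the middle box carries the single round lid, with the oblong lid on its left and the twin lids on its right. The lid centre is at about (574.5, 170.7). The tray is measured next, along with the first move.

```bash
cat >> h.py <<'E'
def rel(target,tx_deg=None):
    o=status.get_obs();r=R.from_quat(o["tool_rot"]);d=r.inv().apply(np.array(target)-o["tool_pos"])/1000
    x=r.apply([1,0,0]);a=np.degrees(np.arctan2(x[1],x[0]))
    print("pos",np.round(o["tool_pos"],1),"toolx",round(a,2),"shift",np.round(d,4),"clock",round(o["clock"],2),"F",np.round(o["contact_force"],1),"w",round(o["grip_width"],1))
    if tx_deg is not None: print("spin",-((tx_deg-a+180)%360-180))
E
python3 - <<'E'
from h import *
ct,cs=calibration("top"),calibration("side")
P=[plane(ct,(180+u/4,60+v/4),118) for u,v in((543,272),(712,270),(718,440),(541,440))]
print(np.round(P,1),np.mean(P,0))
bar=[plane(ct,(180+u/4,60+v/4),169) for u,v in((52,422),(283,432))];print("bar",np.round(bar,1))
rel([640,171,400],180)
E
```

```text
[[ 630.9  -80.7  118. ]
 [ 636.  -197.3  118. ]
 [ 515.7 -199.1  118. ]
 [ 512.2  -79.4  118. ]] [ 573.70979156 -139.12751362  118.        ]
bar [[501.6 241.  169. ]
 [499.4  93.8 169. ]]
pos [210.3 507.5 241.3] toolx 157.5 shift [-0.5258 -0.1468 -0.1583] clock 0.1 F [-0.1 -0.4 -0.1] w 85.7
spin -22.503017896452434
```

Emit:
arm_command:
  commands: "0 0 0 -0.05 0; 0 0 0 -0.1 0; 0 0 0 -0.15 0; 0 -0.04 -0.011 -0.158 -3; 0 -0.09 -0.025 -0.158 -5; 0 -0.14 -0.039 -0.158 -8; 0 -0.19 -0.053 -0.158 -10; 0 -0.24 -0.067 -0.158 -12; 0 -0.29 -0.081 -0.158 -15; 0 -0.34 -0.095 -0.158 -17; 0 -0.39 -0.109 -0.158 -20; 0 -0.44 -0.123 -0.158 -22.5; 0 -0.49 -0.137 -0.158 -22.5; 0 -0.526 -0.147 -0.158 -22.5; 0 -0.526 -0.147 -0.158 -22.5; 0 -0.526 -0.147 -0.158 -22.5"

```text
clock: 2.1
tool_pos: [639.7, 171.8, 399.7]
tool_rot: [-0.0, 1.0, 0.0, -0.001]
contact_force: [-0.0, 0.2, -0.3]
grip_width: 0.0
finger_force: 0.0
```

Run:
```python
from h import *
rel([627,171,300],180);print(np.round(status.get_obs()["joint_pos"],2))
c=calibration("wrist");im=save("wrist","w1.png")
for p in((574.5,171,271),(609.5,192,266),(609.5,150,266)):print(proj(c,p))
```

```text
pos [639.7 171.8 399.7] toolx -179.95 shift [ 0.0126 -0.0009  0.0998] clock 2.1 F [-0.   0.2 -0.3] w 0.0
spin 0.04844264834173373
[-0.38  0.58  0.23  0.74 -0.13  1.83  1.35]
[254.32651827 111.65249052]
[277.35467765 151.37016455]
[231.28185262 151.34210906]
```

View pics/w1.png

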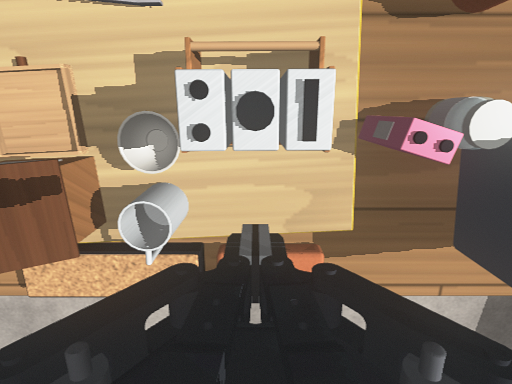

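The wrist view shows the lid at (255,111) and the rear edge at row 150, which matches the prediction within a pixel. Next I go down behind the edge.

Emit:
arm_command:
  commands: "0 0.006 0.001 0.04 0; 0 0.012 0.001 0.08 0; 0 0.012 0.001 0.12 0; 0 0.012 0.001 0.138 0; 0 0.012 0.001 0.138 0; 0 0.012 0.001 0.138 0"

```text
clock: 2.9
tool_pos: [628.3, 173.2, 264.1]
tool_rot: [-0.001, 1.0, 0.001, 0.001]
contact_force: [-0.6, -0.1, 0.9]
grip_width: -0.1
finger_force: 0.0
```

Emit:
arm_command:
  commands: "0 0.004 0 0 0; 0 0.008 0 0 0; 0 0.012 0 -0.001 0; 0 0.016 0 -0.002 0; 0 0.020 0 -0.003 0; 0 0.024 0 -0.004 0; 0 0.028 0 -0.006 0; 0 0.028 0 -0.006 0"

```text
clock: 3.9
tool_pos: [599.7, 172.2, 268.3]
tool_rot: [-0.0, 1.0, 0.0, -0.0]
contact_force: [-0.2, -0.5, -0.3]
grip_width: -0.1
finger_force: 0.3
```

Run:
```python
from h import *
rel([550,171,275],180);save("side","s1.png")
im=cv2.resize(cv2.imread("pics/s1.png")[120:280,220:400],None,fx=3,fy=3);cv2.imwrite("pics/s1c.png",im)
```

```text
pos [599.7 172.2 268.3] toolx -179.98 shift [ 0.0497 -0.0011 -0.0067] clock 3.9 F [-0.2 -0.5 -0.3] w -0.1
spin 0.01515890592827418
```

View pics/s1c.png

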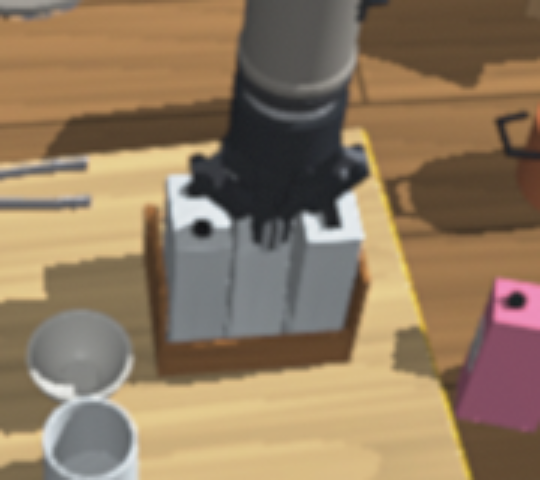

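Emit:
arm_command:
  commands: "0 0.005 0 -0.001 0; 0 0.010 0 -0.002 0; 0 0.015 0 -0.003 0; 0 0.020 0 -0.004 0; 0 0.025 0 -0.005 0; 0 0.030 0 -0.006 0; 0 0.035 0 -0.007 0; 0 0.040 0 -0.008 0; 0 0.045 0 -0.009 0; 0 0.049 0 -0.009 0; 0 0.053 0 -0.009 0; 0 0.056 0 -0.009 0; 0 0.056 0 -0.009 0; 0 0.056 0 -0.009 0; 0 0.056 0 -0.009 0"

```text
clock: 5.82
tool_pos: [544.3, 172.0, 277.3]
tool_rot: [0.0, 1.0, -0.0, 0.0]
contact_force: [0.4, -0.3, -0.1]
grip_width: -0.1
finger_force: 0.0
```

Emit:
arm_command:
  commands: "0 -0.008 0 0 0; 0 -0.015 0 -0.02 0; 0 -0.015 0 -0.06 0; 0 -0.015 0 -0.10 0; 0.3 -0.015 0 -0.14 0; 0.7 -0.015 0 -0.14 0; 1 -0.015 0 -0.14 0; 1 -0.015 0 -0.14 0; 1 -0.015 0 -0.14 0; 1 -0.015 0 -0.14 0"

```text
clock: 7.08
tool_pos: [559.0, 172.0, 416.8]
tool_rot: [0.0, 1.0, -0.0, -0.001]
contact_force: [0.4, 0.3, 0.7]
grip_width: 85.2
finger_force: 0.0
```

Run:
```python
from h import *
rel([490,171,300],180)
c=calibration("wrist");a=save("wrist","w2.png");b=save("top","t2.png")
b=cv2.resize(b[90:190,170:270],(384,384));cv2.imwrite("pics/c2.png",cv2.resize(np.hstack([a,b]),(800,343)))
# predicted edges by lean angle
for th in(28,32,35):
    q=np.radians(th);f=lambda X,Z:(539.5+X*np.cos(q)-Z*np.sin(q),106+X*np.sin(q)+Z*np.cos(q))
    for X,Z in((0,160),(70,160),(35,165)):
        x,z=f(X,Z);print(th,X,np.round((x,z),1),np.round(proj(c,(x,171,z)),1),np.round(proj(calibration("top"),(x,171,z)),1))
```

```text
pos [559.  172.  416.8] toolx 180.0 shift [ 0.0689 -0.001   0.1168] clock 7.08 F [0.4 0.3 0.7] w 85.2
spin -0.0009645052915630004
28 0 [464.4 247.3] [254.3  79.9] [217.  173.1]
28 70 [526.2 280.1] [254.2 148. ] [216.9 143.1]
28 35 [492.9 268.1] [254.2 110.5] [216.7 158.8]
32 0 [454.7 241.7] [254.3  70. ] [217.1 177.7]
32 70 [514.1 278.8] [254.2 134.5] [216.7 148.5]
32 35 [481.7 264.5] [254.2  98. ] [216.6 164. ]
35 0 [447.7 237.1] [254.3  63. ] [217.1 181.1]
35 70 [505.1 277.2] [254.2 124.3] [216.6 152.5]
35 35 [473.5 261.2] [254.2  88.9] [216.6 167.8]
```

View pics/c2.png

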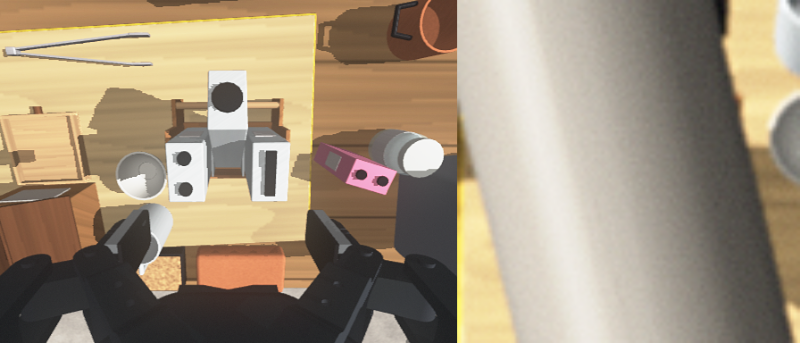

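The caddy leans by itself at about 29° (lid at (254,107) in the wrist frame) and both neighbours stand upright. Next I grip its upper end across the width.

Emit:
arm_command:
  commands: "1 0.03 -0.001 0 0; 1 0.056 -0.001 0.02 0; 1 0.056 -0.001 0.06 0; 1 0.056 -0.001 0.10 0; 1 0.056 -0.001 0.14 0; 1 0.056 -0.001 0.17 0; 1 0.056 -0.001 0.183 0; 1 0.056 -0.001 0.183 0; 0.4 0.056 -0.001 0.183 0; 0.3 0.056 -0.001 0.183 0; 0.3 0.056 -0.001 0.183 0; 0.3 0.056 -0.001 0.183 0; 0.3 0.056 -0.001 0.183 0; 0.3 0.056 -0.001 0.183 0; 0.3 0.056 -0.001 0.183 0"
  force: 25

```text
clock: 9.05
tool_pos: [503.9, 171.2, 235.5]
tool_rot: [-0.0, 1.0, 0.0, 0.001]
contact_force: [0.5, -1.5, 5.8]
grip_width: 42.2
finger_force: 29.9
```

Emit:
arm_command:
  commands: "0.3 0 0 -0.01 0; 0.3 0 0 -0.02 0; 0.3 0 0 -0.035 0; 0.3 0 0 -0.05 0; 0.3 0 0 -0.065 0; 0.3 0 0 -0.08 0; 0.3 0 0 -0.10 0; 0.3 0 0 -0.12 0; 0.3 0 0 -0.14 0; 0.3 0 0 -0.16 0; 0.3 0 0 -0.18 0; 0.3 0 0 -0.18 0; 0.3 0 0 -0.18 0"

```text
clock: 10.68
tool_pos: [502.9, 171.0, 413.7]
tool_rot: [0.0, 1.0, -0.0, -0.001]
contact_force: [-0.8, 1.0, -3.4]
grip_width: 41.9
finger_force: 29.1
```

Run:
```python
from h import *
rel([573,-139,420],180);print(status.get_obs()["finger_force"])
c=calibration("wrist");a=save("wrist","w3.png");b=save("side","s3.png")
cv2.imwrite("pics/c3.png",cv2.resize(np.hstack([a,b]),(800,300)))
o=status.get_obs()["tool_pos"]
```

```text
pos [502.9 171.  413.7] toolx 180.0 shift [-0.0701 -0.31   -0.0063] clock 10.68 F [-0.8  1.  -3.4] w 41.9
spin -0.0029699765146062873
29.11027282476425
```

View pics/c3.png

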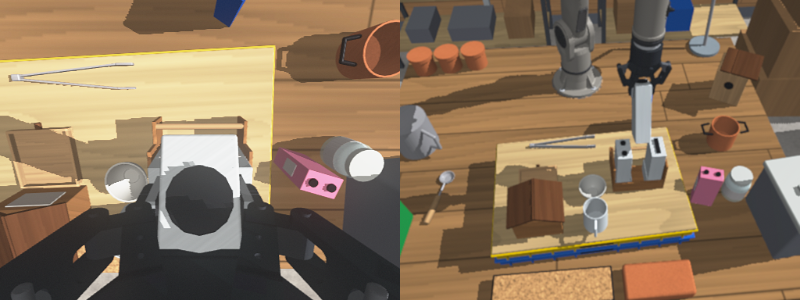

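Run:
```python
from h import *
c=calibration("wrist");o=status.get_obs()["tool_pos"];print(np.array(c["cam_to_world"])[:3,3])
for th in(0,8,16,29):
    q=np.radians(th)
    P=[]
    for X,Z,Y in((-35,20,21),(-35,20,-21),(35,20,21),(35,20,-21),(0,25,0)):
        P.append(np.round(proj(c,(o[0]+X*np.cos(q)-Z*np.sin(q),o[1]+Y,o[2]+10+X*np.sin(q)+Z*np.cos(q)))).tolist())
    print(th,P)
im=cv2.imread("pics/w3.png");g=cv2.cvtColor(im,6)
for r in(180,200,300,315):
    x=np.where(g[r,170:340]>150)[0]+170;print(r,x.min() if len(x) else 0,x.max() if len(x) else 0)
cs=calibration("side")
s=cv2.imread("pics/s3.png");cv2.imwrite("pics/s3c.png",cv2.resize(s[70:250,260:400],None,fx=3,fy=3))
for th in(0,16,29):
    q=np.radians(th);print(th,[np.round(proj(cs,(o[0]+X*np.cos(q)-Z*np.sin(q),o[1]+Y,o[2]+10+X*np.sin(q)+Z*np.cos(q)))).tolist() for X,Z,Y in((35,20,21),(35,20,-21),(35,-140,21),(35,-140,-21))])
```

```text
[435.82227193 170.56208492 544.95842922]
0 [[314.0, 200.0], [199.0, 200.0], [305.0, 356.0], [207.0, 356.0], [256.0, 292.0]]
8 [[311.0, 190.0], [201.0, 190.0], [307.0, 359.0], [205.0, 359.0], [256.0, 284.0]]
16 [[309.0, 182.0], [203.0, 182.0], [309.0, 360.0], [203.0, 360.0], [256.0, 274.0]]
29 [[305.0, 175.0], [207.0, 175.0], [313.0, 357.0], [199.0, 357.0], [256.0, 259.0]]
180 196 339
200 190 339
300 203 307
315 204 306
0 [[322.0, 118.0], [301.0, 120.0], [315.0, 170.0], [296.0, 171.0]]
16 [[322.0, 113.0], [301.0, 114.0], [318.0, 178.0], [299.0, 180.0]]
29 [[322.0, 108.0], [301.0, 109.0], [321.0, 183.0], [301.0, 184.0]]
```

View pics/s3c.png

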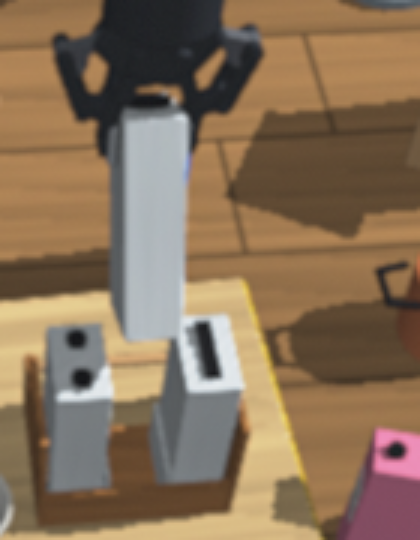

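The caddy's rear corners, (301–323,107) at the top and (302–321,183) at the bottom, match a held lean of 29°. I'll carry it over the tray, set the lower front edge on the floor, then pivot it upright along an arc.

Emit:
arm_command:
  commands: "0.3 0 -0.01 0 0; 0.3 0 -0.03 0 0; 0.3 0 -0.06 0 0; 0.3 0 -0.09 0 0; 0.3 0 -0.12 0 0; 0.3 0 -0.15 0 0; 0.3 0 -0.18 0 0; 0.3 0 -0.21 0 0; 0.3 0 -0.24 0 0; 0.3 0 -0.27 0 0; 0.3 0 -0.295 0 0; 0.3 0 -0.31 0 0; 0.3 0 -0.31 0.03 0; 0.3 0 -0.31 0.06 0; 0.3 0 -0.31 0.09 0; 0.3 0 -0.31 0.12 0; 0.3 0 -0.31 0.14 0; 0.3 0 -0.31 0.155 0; 0.3 0 -0.31 0.165 0; 0.3 0 -0.31 0.165 0"

```text
clock: 13.28
tool_pos: [502.9, -138.9, 248.9]
tool_rot: [0.0, 1.0, 0.0, -0.0]
contact_force: [-0.6, 0.1, -2.8]
grip_width: 41.8
finger_force: 28.8
```

Run:
```python
from h import *
rel([502,-139,235],180);print(status.get_obs()["finger_force"])
a=save("side","s4.png")
cv2.imwrite("pics/s4c.png",cv2.resize(a[100:280,110:290],None,fx=3,fy=3))
cs=calibration("side");o=status.get_obs()["tool_pos"];q=np.radians(29)
print([np.round((proj(cs,(o[0]+X*np.cos(q)-Z*np.sin(q),o[1]+Y,o[2]+10+X*np.sin(q)+Z*np.cos(q)))-[110,100])*3).tolist() for X,Z,Y in((35,20,21),(35,20,-21),(35,-140,21),(35,-140,-21))])
```

```text
pos [ 502.9 -138.9  248.9] toolx 180.0 shift [ 0.0009 -0.0001  0.0139] clock 13.28 F [-0.6  0.1 -2.8] w 41.8
spin -0.002328484518756113
28.830563127994537
[[194.0, 211.0], [137.0, 214.0], [217.0, 400.0], [163.0, 404.0]]
```

View pics/s4c.png

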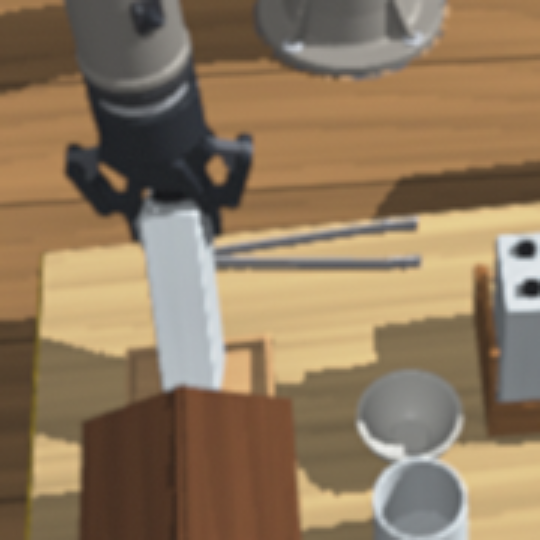

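The caddy is over the tray, still at 29°, with the house clear behind it. Next I lower until it touches.

Emit:
arm_command:
  commands: "0.3 0 0 0.005 0; 0.3 0 0 0.010 0; 0.3 0 0 0.013 0; 0.3 0 0 0.015 0; 0.3 0 0 0.015 0; 0.3 0 0 0.015 0"
  force: 20

```text
clock: 14.08
tool_pos: [503.2, -139.0, 235.5]
tool_rot: [0.0, 1.0, 0.0, 0.0]
contact_force: [-3.1, 2.2, 4.7]
grip_width: 41.9
finger_force: 29.8
```

Emit:
arm_command:
  commands: "0.3 -0.004 0 -0.0005 0; 0.3 -0.008 0 -0.0012 0; 0.3 -0.012 0 -0.002 0; 0.3 -0.016 0 -0.0025 0; 0.3 -0.02 0 -0.003 0; 0.3 -0.024 0 -0.0035 0; 0.3 -0.024 0 -0.0035 0"
  force: 20

```text
clock: 14.95
tool_pos: [527.7, -139.0, 238.8]
tool_rot: [-0.0, 1.0, -0.0, 0.001]
contact_force: [-1.9, 0.9, 5.9]
grip_width: 41.9
finger_force: 29.8
```

Run:
```python
from h import *
rel([502,-139,235],180);print(status.get_obs()["moment"])
a=save("side","s5.png");b=save("wrist","w5.png")
cs=calibration("side");c=calibration("wrist");o=status.get_obs()["tool_pos"]
for th in (0,10,19,29):
  q=np.radians(th)
  f=lambda X,Z,Y:(o[0]+X*np.cos(q)-Z*np.sin(q),o[1]+Y,o[2]+7+X*np.sin(q)+Z*np.cos(q))
  print(th,[np.round((proj(cs,f(X,Z,Y))-[110,100])*3).tolist() for X,Z,Y in((35,23.5,21),(35,23.5,-21),(35,-136.5,21))],[np.round((proj(c,f(X,Z,Y)))).tolist() for X,Z,Y in((-35,23.5,21),(35,23.5,21),(0,28,0))])
cv2.imwrite("pics/c5.png",np.hstack([cv2.resize(a[130:250,130:230],(400,480)),cv2.resize(b,(400,300))[:,:].copy() if 0 else cv2.copyMakeBorder(cv2.resize(b,(400,300)),0,180,0,0,0)]))
```

```text
pos [ 527.7 -139.   238.8] toolx -179.99 shift [ 0.0257 -0.      0.0038] clock 14.95 F [-1.9  0.9  5.9] w 41.9
spin 0.012504596444273375
[0.28410258 0.79583563 0.05605488]
0 [[198.0, 273.0], [140.0, 276.0], [225.0, 388.0]] [[314.0, 201.0], [305.0, 357.0], [256.0, 292.0]]
10 [[197.0, 263.0], [139.0, 266.0], [223.0, 407.0]] [[311.0, 187.0], [308.0, 359.0], [256.0, 280.0]]
19 [[196.0, 254.0], [138.0, 257.0], [221.0, 421.0]] [[308.0, 178.0], [311.0, 358.0], [256.0, 269.0]]
29 [[196.0, 244.0], [138.0, 247.0], [218.0, 433.0]] [[306.0, 171.0], [313.0, 353.0], [256.0, 256.0]]
```

View pics/c5.png

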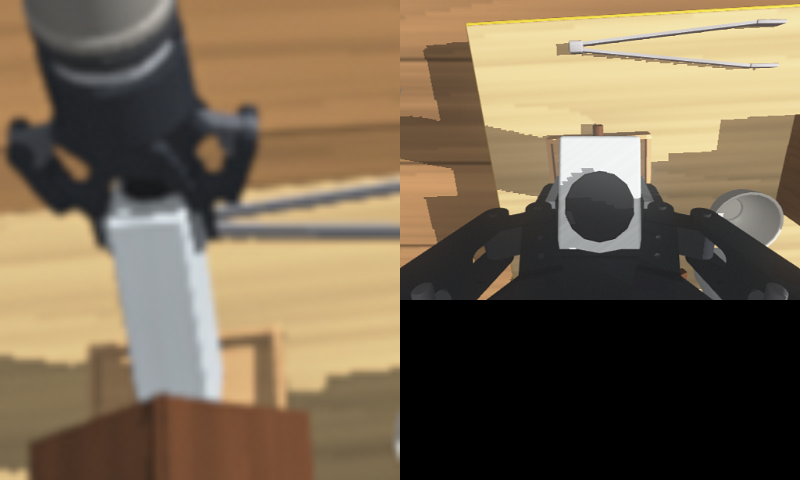

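The wrist lid at (255,264) means the lean is now about 23–24°: it pivoted, but the edge also slid about 10 mm. I'll lift, step back 20 mm, press slightly harder and go on. That was my tenth picture, so from here I measure numerically.

Emit:
arm_command:
  commands: "0.3 0 0 -0.008 0; 0.3 0.01 0 -0.008 0; 0.3 0.02 0 -0.008 0; 0.3 0.02 0 -0.003 0; 0.3 0.02 0 0.001 0; 0.3 0.02 0 0.001 0; 0.3 0.016 0 0.001 0; 0.3 0.012 0 0.001 0; 0.3 0.008 0 0.0005 0; 0.3 0.004 0 0 0; 0.3 0 0 0 0; 0.3 -0.004 0 -0.0005 0; 0.3 -0.008 0 -0.0005 0; 0.3 -0.012 0 -0.0005 0; 0.3 -0.012 0 -0.0005 0"
  force: 20

```text
clock: 16.92
tool_pos: [538.1, -139.1, 238.2]
tool_rot: [0.0, 1.0, 0.0, -0.002]
contact_force: [-2.6, -0.0, 4.2]
grip_width: 41.7
finger_force: 29.7
```

```bash
cat >> h.py <<'E'
def lean():
    c=calibration("wrist");o=status.get_obs()["tool_pos"];im=capture("wrist");g=im.max(2).astype(np.uint8)
    t=np.arange(-15,40);rows=[];fr=[]
    for th in t:
        q=np.radians(th);f=lambda X,Z:(o[0]+X*np.cos(q)-Z*np.sin(q),o[1],o[2]+7+X*np.sin(q)+Z*np.cos(q))
        rows.append(proj(c,f(-17,28.5))[1]);fr.append(proj(c,f(-35,23.5))[1])
    col=np.median(g[:,246:266],1)   # dark->bright going up from lid to top face, then front edge
    r0=next((r for r in range(255,150,-1) if col[r]>140),None)
    print("lid front row",r0,"lean",None if r0 is None else t[np.argmin(abs(np.array(rows)-r0))])
    print("profile",col[150:262:4].astype(int)); return im
E
python3 - <<'E'
from h import *
rel([573,-139,238],180);lean()
w=cv2.imread("pics/w5.png").max(2);print("ref w5(~23deg)",np.median(w[:,246:266],1)[150:262:4].astype(int))
w=cv2.imread("pics/w3.png").max(2);print("ref w3(29deg)",np.median(w[:,246:266],1)[150:262:4].astype(int))
E
```

```text
pos [ 538.1 -139.1  238.2] toolx 179.98 shift [-0.0349  0.0001  0.    ] clock 16.93 F [-2.6 -0.   4.2] w 41.7
spin -0.01800778591328367
lid front row 227 lean 16
profile [132 155 153 124 240 239 174 115 235 244 244 244 244 244 244 244 244 244
 244 246  83  86  84  81  80  76  74  63]
ref w5(~23deg) [229 229 232 154 153 147 174 243 242 243 243 243 243 242 242 242 243 248
  86  86  84  82  80  77  76  74  71  61]
ref w3(29deg) [242 149 194 238 159 166 231 240 240 241 241 241 240 240 240 247  77  78
  76  74  74  71  70  69  67  66  65  56]
```

Lean is now about 16°, inside the stable range. I'll finish the arc.

Emit:
arm_command:
  commands: "0.3 -0.004 0 0 0; 0.3 -0.008 0 0 0; 0.3 -0.012 0 0.0003 0; 0.3 -0.016 0 0.0006 0; 0.3 -0.02 0 0.001 0; 0.3 -0.024 0 0.0017 0; 0.3 -0.028 0 0.0025 0; 0.3 -0.032 0 0.0033 0; 0.3 -0.032 0 0.0033 0"
  force: 20

```text
clock: 18.1
tool_pos: [571.8, -138.9, 234.9]
tool_rot: [-0.0, 1.0, -0.0, 0.0]
contact_force: [-1.2, -0.7, -2.3]
grip_width: 41.8
finger_force: 29.0
```

Run:
```python
from h import *
rel([573,-139,238],180);lean()
```

```text
pos [ 571.8 -138.9  234.9] toolx -179.99 shift [-0.0012 -0.0001 -0.0031] clock 18.1 F [-1.2 -0.7 -2.3] w 41.8
spin 0.014238218276545922
lid front row 237 lean 10
profile [132 135 136 137 207 131 133 134 128 131 234 244 244 244 244 244 244 244
 244 243 244 244  84  83  82  80  77  75]
```

```bash
cat >> h.py <<'E'
def taper(g):
    L=[];Rr=[];rows=[]
    for r in range(195,300,3):
        row=g[r].astype(int); m=np.where(row>205)[0]; m=m[(m>185)&(m<330)]
        if len(m)>3: rows.append(r);L.append(m.min());Rr.append(m.max())
    return np.array(rows),np.array(L),np.array(Rr)
E
python3 - <<'E'
from h import *
im=save("wrist","w6.png")
for n in("w3","w5","w6"):
    r,l,R_=taper(cv2.imread(f"pics/{n}.png").max(2)); print(n);print(np.c_[r,l,R_][::4].T)
s=save("side","s6.png")
cs=calibration("side");o=status.get_obs()["tool_pos"]
for th in(0,5,10):
    q=np.radians(th);print(th,[np.round(proj(cs,(o[0]+X*np.cos(q)-Z*np.sin(q),o[1]+Y,o[2]+7+X*np.sin(q)+Z*np.cos(q))),1).tolist() for X,Z,Y in((35,23.5,0),(0,28.5,0),(-35,23.5,0))])
u=int(round(proj(cs,(o[0]+35,o[1],260))[0]));print(u,[(r,int(np.median(s[r,u-4:u+5].max(1)))) for r in range(178,232,2)])
E
```

```text
w3
[[195 207 219 231 243 273 285]
 [189 207 207 291 298 205 206]
 [329 329 328 329 306 208 214]]
w5
[[195 207 219 231 243]
 [206 206 206 205 294]
 [329 320 320 320 307]]
w6
[[195 207 219 231 243 255]
 [201 201 202 193 203 292]
 [324 323 322 321 329 309]]
0 [[165.9, 208.9], [166.1, 194.4], [167.1, 183.1]]
5 [[165.7, 207.3], [166.2, 193.5], [167.3, 183.3]]
10 [[165.5, 205.7], [166.3, 192.7], [167.6, 183.6]]
166 [(178, 49), (180, 48), (182, 48), (184, 45), (186, 40), (188, 39), (190, 39), (192, 32), (194, 31), (196, 30), (198, 36), (200, 115), (202, 182), (204, 234), (206, 233), (208, 143), (210, 129), (212, 130), (214, 130), (216, 130), (218, 130), (220, 130), (222, 129), (224, 129), (226, 130), (228, 123), (230, 94)]
```

Side rear edge at row 207.5 and the box-edge taper both give about 5° lean. The box is about 10 mm too far back, so I'll lift, shift it −x by 11 mm, then press it down flat.

Emit:
arm_command:
  commands: "0.3 0 0 -0.006 0; 0.3 0.006 0 -0.006 0; 0.3 0.011 0 -0.006 0; 0.3 0.011 0 -0.002 0; 0.3 0.011 0 0.001 0; 0.3 0.011 0 0.003 0; 0.3 0.011 0 0.004 0; 0.3 0.011 0 0.004 0"
  force: 20

```text
clock: 19.25
tool_pos: [562.3, -139.0, 234.2]
tool_rot: [-0.0, 1.0, -0.0, 0.003]
contact_force: [-0.7, 1.2, 8.1]
grip_width: 41.9
finger_force: 30.1
```

Run:
```python
from h import *
rel([573,-139,238],180);im=save("wrist","w7.png")
r,l,R_=taper(im.max(2)); print(np.c_[r,l,R_][::2].T)
lean()
```

```text
pos [ 562.3 -139.   234.2] toolx -179.97 shift [-0.0107 -0.0001 -0.0038] clock 19.25 F [-0.7  1.2  8.1] w 41.9
spin 0.032309314467511285
[[195 201 207 213 219 225 231 237 243 249 255]
 [200 200 201 201 201 202 193 202 203 203 292]
 [324 324 323 323 322 322 322 310 310 310 309]]
lid front row 238 lean 9
profile [136 135 137 136 252 133 134 134 135 136 201 241 244 244 244 244 244 244
 243 243 243 244 246  78  84  81  78  76]
```

Emit:
arm_command:
  commands: "0.3 0 0 -0.0015 0; 0.3 0 0 -0.0015 0; 0.55 0 0 -0.0015 0; 0.7 0 0 -0.0015 0; 0.8 0 0 -0.0015 0; 0.9 0 0 -0.0015 0; 0.9 0 0 -0.0015 0; 0.9 0 0 -0.02 0; 0.9 0 0 -0.05 0; 0.9 0 0 -0.08 0; 0.9 0 0 -0.12 0; 0.9 0 0 -0.16 0; 0.9 0 0 -0.16 0; 0.9 0 0 -0.16 0"

```text
clock: 21.1
tool_pos: [560.0, -138.9, 390.4]
tool_rot: [0.0, 1.0, 0.0, -0.0]
contact_force: [-1.1, 0.1, -0.3]
grip_width: 77.0
finger_force: 0.0
```

Run:
```python
from h import *
rel([573,-139,238],180)
def b(n,r,z=271,th=75):
    c=calibration(n);im=save(n,n+"_f.png");g=cv2.cvtColor(im,6)
    x0,y0,x1,y1=r;m=np.zeros_like(g);m[y0:y1,x0:x1]=(g[y0:y1,x0:x1]<th)*255
    k,l,st,ce=cv2.connectedComponentsWithStats(m)
    for i in range(1,k):
        if st[i,4]>12: print(n,np.round(ce[i],1),st[i],np.round(plane(c,ce[i],z),1))
c=calibration("wrist")
print("pred lid",proj(c,(562,-139,271)),"corners",[np.round(proj(c,(562+X,-139+Y,266))).tolist() for X in(-35,35) for Y in(-21,21)])
b("wrist",(200,60,310,220),th=95)
im=cv2.imread("pics/wrist_f.png");
m=((im.min(2)>185)*255).astype(np.uint8);m[:, :150]=0;m[:,360:]=0;m[230:]=0
k,l,st,ce=cv2.connectedComponentsWithStats(m);i=1+np.argmax(st[1:,4]);cn=cv2.findContours((l==i).astype(np.uint8),0,2)[0][0]
print("top face",st[i],cv2.boxPoints(cv2.minAreaRect(cn)).round().tolist())
b("side",(270,172,342,215))
```

```text
pos [ 560.  -138.9  390.4] toolx 180.0 shift [-1.310e-02 -1.000e-04  1.524e-01] clock 21.1 F [-1.1  0.1 -0.3] w 77.0
spin -0.004606681747958419
pred lid [255.18686827 189.52187776] corners [[231.0, 150.0], [279.0, 150.0], [233.0, 224.0], [277.0, 224.0]]
wrist [251.  123.3] [250 119   4   9  27] [ 504.3 -142.5  271. ]
wrist [254.8 188. ] [ 237  171   36   36 1019] [ 560.6 -139.3  271. ]
wrist [292.8 214.6] [279 209  27  11 190] [ 585.8 -104.6  271. ]
wrist [222.9 216. ] [213 213  20   7 122] [ 587.2 -168.6  271. ]
top face [ 233  149   47   74 2128] [[233.0, 222.0], [233.0, 149.0], [279.0, 149.0], [279.0, 222.0]]
side [328.6 186.6] [325 178   8  18  78] [578.7 218.4 271. ]
side [284.8 182.7] [282 181   6   4  19] [560.2 123.  271. ]
side [271.2 206.6] [270 195   5  20  58] [622.1  86.5 271. ]
side [286.6 195.6] [284 194   6   4  23] [595.7 122.9 271. ]
```

The top-face corners and the lid, at (560.6, −139.3), match an upright caddy inside the tray (x from 525 to 596, inner walls at 518 to 628). The neighbours' lids have not moved. I'm handing in.

```bash
python3 -c "
from station import bot;print(bot.sign_off())"
```

```text
the job is handed in; nothing more can be done
None
```

The round-lid caddy was tipped onto the bar, lifted out and stood upright in the feeder's tray, with the two other caddies still standing in their slots; I handed the job in at about 21 s, and no verdict came back.

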